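# Switch off the tube warmer and lay the tube in the cooling stand

## Task

Switch the tube warmer off: turn its large heat knob (the one with the bar grip) fully anticlockwise to the end stop. Then take the tube off the warmer and set it down, without dropping it, in the two V-notches of the aluminium stand, level and roughly centred with its cap clear of the notches, at either end. Do not turn the small round timer knob or push the small white rack, the amber jar or the computer mouse about.

Things in the scene. Friction and masses are not known exactly. Their poses are not given: they have to be found in the camera images.
- warmer: White tube warmer, fixed, 214 (x) x 270 (y) mm; origin: centre of its underside. Its front (-x) is a panel that slopes up at 32 degrees from the horizontal, from x = -107 mm, 25 mm high, to x = -14 mm; outward normal (-0.530, 0, 0.848). Behind it a flat deck 83 mm high; on it two upright 8 mm plates with V-notches, 52 mm wide, tops 119 mm high, at x = 45, y = +-45 mm, which carry the tube.
- heat_knob (a joint): Angle of the heat knob (rad): 0 = off, the end stop fully anticlockwise as seen looking at the panel; grows clockwise to 4.7. It has some friction and stays where it is left.
- heat_knob_grip (a point): On the heat knob's axis at the height to grip, 35 mm out from the panel. Black knob: skirt 46 mm in diameter, face 10 mm from the panel; on it a bar grip 46 mm long, 14 mm wide, up to 42 mm from the panel, white pointer line on one half. z: knob axis, out of the panel; x: along the bar to the pointer end (turns with the knob). Anticlockwise is positive about z. Left half of the panel (y = 62 mm).
- timer_knob (a joint): Angle of the small timer knob (rad), grows clockwise. To be left alone.
- timer_knob_grip (a point): On the axis of the timer knob, 14 mm out from the panel, at y = -78 mm on the warmer. A plain round black knob of 28 mm diameter, 20 mm tall. z: its axis.
- tube: White plastic capped tube, 50 g, lying in the warmer's notches. Origin: on its axis in the middle of the plain body. x axis: along the tube towards the cap. The body is 22 mm in diameter from x = -65 (with a round end to -76) to +65 mm; the grey screw cap is 27 mm in diameter from x = 65 to 89 mm.
- stand: Aluminium cooling stand, fixed. Origin: centre of its underside. Base 130 (x) x 70 (y) x 8 mm; two upright 8 mm plates at x = +45 and -45 mm, 52 mm wide in y, 57 mm high, each with a 90 degree V-notch 34 mm wide at the mouth, 17 mm deep. A tube resting in both lies along x at y = 0 with its axis 56 mm above the bench.
- small_rack: Low white tube rack, 96 x 52 x 35 mm, loose, on the robot's side of the stand. Origin: centre of its underside. A bystander.
- bottle: Amber jar with white cap and label, 48 mm in diameter, 85 mm tall, loose, behind the stand. Origin: centre of its underside. A bystander.
- mouse: Black computer mouse, 105 (x) x 60 (y) x 31 mm, loose, in front of the warmer. Origin: centre of its underside. A bystander.
- timer_knob_mark (a point): End of the white pointer line on the timer knob's top, 8 mm from its axis; its movement shows whether the timer has been turned.
- tube_place (a point): Where the tube rests on the warmer: on the tube's axis midway between the warmer's two notches, 117 mm above the bench, 34 mm above the deck; the tube lies along the warmer's y axis.
Things that resemble listed ones, but are neither listed nor needed, are in the scene too. What is shaped like the tube but red is not meant. Of the things shaped like the stand, the aluminium one is meant.

How it is judged:
By the outcome, as a careful person would: the job done as asked, in the order asked, and still so for the second after the job is handed in, with the robot touching nothing.
It also fails if it takes over 67 s, if anything falls off the work surface, if the arm or the gripper's body presses on something with over 40 N, if the wrist force passes 120 N, or if a joint passes its speed limit or range.

## Robot

A 7-joint arm with a two-finger parallel gripper is mounted at the origin on the work surface. World frame = base frame: x ahead of the robot, y to its left, z up, the work surface at z = 0. Lengths are in m, angles in degrees, forces in N, time in s.
With the tool pointing down it reaches from about 0.425 to 1.025 m from the base axis. Payload 9.4 kg.
Tool frame: the origin (TCP) lies at the very end of the fingers, on their centre line; the grasp point (between the pads) lies 19 mm behind it; z points along the fingers, y is the line along which they close (so a half turn about z gives the same grasp; the last joint's range is limited). The gripper opens to 85 mm and grips with 20 to 120 N. Pads are 22 mm wide; open, the fingers measure 114 mm over their backs; the gripper's body (76 mm by 85 mm) begins 54 mm behind the grasp point. The pads swing forward as they close: fully open they stand 13 mm farther back than shut.
Start: joints at [66.595, 34.337, -0.143, 91.639, 0.103, 54.024, -4.572], TCP at [0.236, -0.685, 0.203] pointing down, gripper open.
Joint ranges: [-147.43, 147.43], [-19.82, 112.94], [-74.19, 73.91], [6.32, 146.72], [-59.91, 239.91], [6.04, 106.73], [-150.56, 150.56]. Speed limits (degrees/s): [127.2, 127.2, 172.46, 172.46, 180, 180, 180].

## Interface

Orientations are given as [roll, pitch, yaw] about the fixed x, y, z axes, in that order (R = Rz(yaw) Ry(pitch) Rx(roll)).
In Python, from cell import manip, snapshot, calibration, silhouettes, pinpoint gives the robot as it stands. The module is installed in compiled form; this text tells all that it offers.
- The arm moves only by the tool jog_arm, never from a script. Its argument "targets" is a list of rows, each a list of 2 entries, a list of its own where there are three numbers: the shift along the tool's x, y, z scaled (see below), then the turn about the tool's z scaled (see below). In form: [[[tx, ty, tz], twist], ...]. A call has 1 to 12 rows; each row is the pose to reach, as a shift and turn from the pose commanded when the call began, along the tool's axes at that moment; what a row does not reach only later rows make up. The controller multiplies each number of a shift by 300 mm and each number of a turn by 45 degrees. A row lasts 1/12 s, in which the tool goes at most 41.7 mm and 7.16 degrees, less where a joint would pass 70% of its speed; a pose out of reach is approached as far as the arm can. A call with a number of a shift or a turn outside -1 to 1 is refused whole. A call with a gripper value outside its range is refused whole. "grip" is the opening, from 0 (shut) to 1 (fully open), set as the call begins (left out, the last holds). The fingers move at their own pace and stop on an object; "newtons" is the grip in N (left out, the last holds). Time passes only in rows, so rows that repeat a pose let the fingers close. It gives the time, the measured TCP pose, the force, the opening and the grip force at its end, in the units of the state.
- manip.read_state(): the state, without advancing time (a new reading comes with each control period).
- snapshot(name): name is "side" or "top"; returns (picture, depth): 400x640x3 uint8, blue, green, red; 400x640 float32, m along the optical axis (not along the pixel's ray), 0 where there is no reading.
- calibration(name): a dict with "camera_matrix" (3x3 intrinsics, pixels), "k1" (the pictures are not rectified: a ray, as slopes to the right and down, at radius r is drawn at 1 + k1 r^2 times it, then the intrinsics apply), "R" (3x3) and "t" (3): a world point X has camera coordinates R X + t. Camera axes: x right, y down, z forward; pixel columns grow to the right and rows downward; lengths in m; the calibration is good to about 2 mm. A picture is of the moment at which its call begins. calibration takes no time and is no camera call.
- manip.job_done(): hands the job in; it is judged then, once.
Trained networks look in the newest picture that a camera, given by its name, has taken for a name from the list of things; names that differ only in an ending like _2 or _b are one class to them, and where a whole thing is asked for, a point or a joint stands for the part that bears it (a point fixed in the world has none). Each returns a list of dicts, best first, with "conf" (0 to 1); they miss things now and then, are a little off and sometimes report something else, mostly with a low value. They report only what shows in the picture. A call takes as long as a camera call. They do not tell look-alikes from the thing itself.
- silhouettes(camera, query): "region" (400x640 bool, what is visible of it) and "pixel" ([row, column] in pixels, amid what is visible of it).
- pinpoint(camera, query): "pixel" ([row, column] in pixels: a listed point, or the origin of a listed thing).
The state is a dict: "clock": time; "qpos": joint angles; "joint_vel": joint speeds; "joint_efforts": joint torques, N m; "eef_pos": TCP position; "orientation": TCP orientation; "contact_force": force on the tool from outside, world axes, zero at the start; "ft_torque": the same for the moment, N m; "gripper_width": finger opening in m; "grasp_force": force on a finger pad.
Only numpy, scipy, OpenCV 4.12 (cv2) and the standard library are available. Lean on these libraries where they do the work, as an engineer would, in place of code of your own. Each camera call takes 0.05 s, during which the arm holds its last target. There are 200 camera calls.

## Working session

There is one attempt and no reset: what is moved stays moved. The work goes in short steps, Python scripts to look and compute and a tool call to move; the robot and the scene stay as the last step left them, time stands still between calls to the robot, and variables do not carry over. Pictures are saved under pics/ and viewed, at most 10 in all, crops included, and the job is handed in when it is done.

Besides the shell and the picture viewer there is one more tool, called after "Call:" by a JSON object that holds its "api" and its "payload", one argument or row to a line. jog_arm: Moves the arm, as the interface text tells. Shifts and turns lie within -1 to 1; 1 stands for 300 mm of shift or 45 degrees of turn. Its arguments: {"type":"object","properties":{"targets":{"type":"array"},"grip":{"type":"number"},"newtons":{"type":"number"}},"required":["targets"]}

```bash
mkdir -p pics; ls
python3 - <<'E'
from cell import manip, snapshot, calibration
import cv2, numpy as np
for n in("side","top"):
    p,d=snapshot(n); cv2.imwrite(f"pics/{n}0.png",p); np.save(f"pics/{n}0d.npy",d)
    c=calibration(n); print(n,c)
print(manip.read_state())
E
```

```text
pics
side {'camera_matrix': array([[465.3301577 ,   0.        , 316.42065354],
       [  0.        , 465.3301577 , 195.41950982],
       [  0.        ,   0.        ,   1.        ]]), 'k1': 0.007133714116800487, 'R': array([[-0.85430948, -0.51974441,  0.00458842],
       [-0.26051959,  0.42054657, -0.86906279],
       [ 0.44976088, -0.74364396, -0.49468052]]), 't': array([0.41192851, 0.21458181, 0.9159423 ])}
top {'camera_matrix': array([[437.96782119,   0.        , 319.11156972],
       [  0.        , 437.96782119, 198.91489477],
       [  0.        ,   0.        ,   1.        ]]), 'k1': -0.11371335165140667, 'R': array([[-0.01452681, -0.99983074,  0.01129013],
       [-0.99664844,  0.01356964, -0.08067067],
       [ 0.08050381, -0.01242418, -0.99667687]]), 't': array([0.00997518, 0.51169957, 1.13112553])}
{'clock': 0.1, 'qpos': array([66.59332981, 34.37981339, -0.14703915, 91.67789662,  0.10367104,
       54.02331687, -4.57282774]), 'joint_vel': array([ 0.06369637, -0.12553537,  0.08268966, -0.10446537,  0.00779917,
        0.00121512,  0.01726995]), 'joint_efforts': array([ 4.15260787e-03, -7.77991605e+01,  1.56966358e+00, -2.58624297e+01,
        1.26516630e-02,  5.48250769e-03,  4.24699260e-05]), 'eef_pos': array([ 0.23602206, -0.68500479,  0.20249486]), 'orientation': array([-1.79919425e+02,  7.22785598e-03,  1.90162209e+01]), 'contact_force': array([-0.19098401, -0.24197546, -0.63864234]), 'ft_torque': array([0.03608436, 0.04012133, 0.03603429]), 'grasp_force': 0.0, 'gripper_width': 0.08527994655136292}
```

View pics/side0.png

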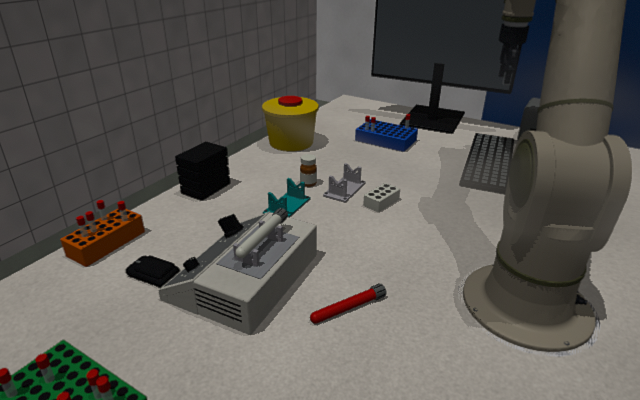

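View pics/top0.png

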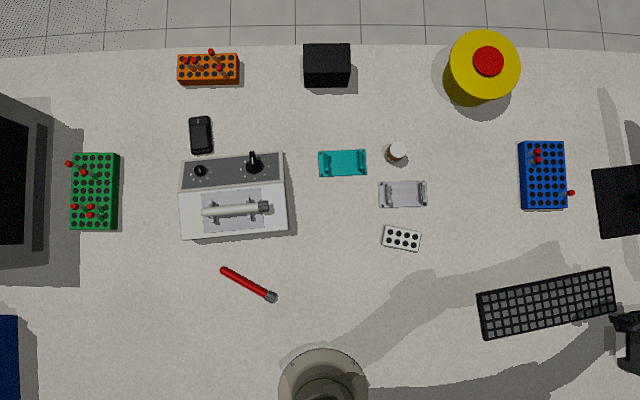

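```bash
cat > h.py <<'E'
from cell import manip, snapshot, calibration, silhouettes, pinpoint
import cv2, numpy as np
C={n:calibration(n) for n in("side","top")}
def ray(n,rc):
    c=C[n];K=c["camera_matrix"]
    v=cv2.undistortPoints(np.array([[[rc[1],rc[0]]]],float),K,np.array([c["k1"],0,0,0,0]))[0,0]
    R=c["R"];return -R.T@c["t"], R.T@np.array([v[0],v[1],1.])
def atz(n,rc,z):
    o,d=ray(n,rc);return o+d*(z-o[2])/d[2]
def atdepth(n,rc,dep):
    o,d=ray(n,rc);return o+d*dep
def tri(a,b):
    A=np.zeros((3,3));B=np.zeros(3);L=[]
    for n,rc in(("side",a),("top",b)):
        o,d=ray(n,rc);d=d/np.linalg.norm(d);P=np.eye(3)-np.outer(d,d);A+=P;B+=P@o;L.append((o,P))
    x=np.linalg.solve(A,B);return x,max(np.linalg.norm(P@(x-o)) for o,P in L)
def proj(n,X):
    c=C[n];p,_=cv2.projectPoints(np.array(X,float).reshape(-1,1,3),cv2.Rodrigues(c["R"])[0],c["t"],c["camera_matrix"],np.array([c["k1"],0,0,0,0]));return p[:,0,::-1]
E
python3 - <<'E'
from h import *
np.set_printoptions(precision=4,suppress=True)
for q in "warmer heat_knob_grip timer_knob_grip timer_knob_mark tube stand tube_place small_rack bottle mouse".split():
    for n in C: print(q,n,[(np.round(r["pixel"],1).tolist(),round(r["conf"],2)) for r in pinpoint(n,q)[:3]])
E
```

```text
warmer side [([279.3, 243.4], 0.62)]
warmer top [([196.7, 235.9], 0.92)]
heat_knob_grip side [([216.8, 226.0], 0.95)]
heat_knob_grip top []
timer_knob_grip side [([261.4, 188.3], 0.64)]
timer_knob_grip top [([170.8, 199.0], 0.44)]
timer_knob_mark side [([258.7, 191.0], 0.69)]
timer_knob_mark top [([168.5, 203.1], 0.55)]
tube side [([232.2, 260.3], 0.93), ([301.5, 345.9], 0.9), ([218.9, 224.5], 0.35)]
tube top [([282.9, 242.6], 0.9), ([212.0, 229.9], 0.75)]
stand side [([191.5, 346.0], 0.94), ([209.0, 287.4], 0.93), ([199.4, 379.8], 0.41)]
stand top [([160.2, 342.5], 0.73), ([194.7, 402.9], 0.59)]
tube_place side [([239.8, 258.9], 0.67)]
tube_place top []
small_rack side [([199.4, 380.7], 0.59)]
small_rack top [([240.0, 398.1], 0.89), ([156.6, 391.1], 0.69), ([168.7, 203.6], 0.65)]
bottle side [([183.6, 306.9], 0.57)]
bottle top [([156.5, 391.0], 0.63)]
mouse side [([275.4, 149.5], 0.86)]
mouse top [([133.9, 202.3], 0.66)]
```

The top view shows the warmer at (row 197, col 236) with its panel facing away from the robot. The heat knob is at about (162, 254), the timer at (171, 200) and the white tube at (210, 235) with its cap to the right. The aluminium stand is at (194, 403), the teal look-alike at (162, 342) and the red tube at (283, 245).

```bash
python3 - <<'E'
import cv2,numpy as np
t=cv2.imread("pics/top0.png");s=cv2.imread("pics/side0.png")
a=cv2.resize(t[140:245,170:310],None,fx=5,fy=5,interpolation=cv2.INTER_CUBIC)
b=cv2.resize(s[195:300,150:300],None,fx=5,fy=5,interpolation=cv2.INTER_CUBIC)
g=lambda i:(255*(i/255.)**.5).astype(np.uint8)
cv2.imwrite("pics/a.png",g(a));cv2.imwrite("pics/b.png",g(b))
E
python3 - <<'E'
from h import *
np.set_printoptions(precision=4,suppress=True)
d=np.load("pics/top0d.npy")
c=C["top"]
def cloud(n,d,r0,r1,c0,c1):
    rr,cc=np.mgrid[r0:r1,c0:c1];z=d[r0:r1,c0:c1].ravel()
    K=c["camera_matrix"]
    v=cv2.undistortPoints(np.stack([cc.ravel(),rr.ravel()],1).astype(float)[:,None],K,np.array([C[n]["k1"],0,0,0,0]))[:,0]
    P=np.c_[v,np.ones(len(v))]*z[:,None];ok=z>0
    return ((P-C[n]["t"])@C[n]["R"])[ok]
P=cloud("top",d,140,260,165,310)
# deck
k=P[abs(P[:,2]-.083)<.006]; q=k[:,:2].astype(np.float32); print("deck",cv2.minAreaRect(q),len(k),np.median(k[:,2]))
k=P[(P[:,2]>.02)&(P[:,2]<.1)];print("box",cv2.minAreaRect(k[:,:2].astype(np.float32)))
k=P[P[:,2]>.095];print(k.shape, np.round(k.max(0),3),np.round(k.min(0),3))
print("mon",tri((191.5,346.0),(194.7,402.9)),"tube",tri((232.2,260.3),(212,229.9)),"timer",tri((261.4,188.3),(170.8,199)),"mark",tri((258.7,191),(168.5,203.1)),"warm",tri((279.3,243.4),(196.7,235.9)))
S=cloud("top",d,170,215,370,435);k=S[S[:,2]>.003]
print("stand",cv2.minAreaRect(k[:,:2].astype(np.float32)),k[:,2].max())
k=S[S[:,2]>.03];print(np.round(k,3)[::6])
for n,q in(("rack",(240,398)),("bot",(156.5,391)),("mouse",(134,202))): print(n,atz("top",q,.0))
E
```

```text
deck ((0.5227261185646057, 0.22510644793510437), (0.2059481292963028, 0.2724628746509552), 5.164768695831299) 4873 0.083774545497255
box ((0.5512933135032654, 0.22741350531578064), (0.2635655701160431, 0.2727392017841339), 5.097580909729004)
(803, 3) [0.607 0.288 0.134] [0.452 0.126 0.095]
mon (array([ 0.5216, -0.225 , -0.0055]), np.float64(0.000716642077991262)) tube (array([0.476 , 0.2182, 0.1274]), np.float64(0.00151730209732796)) timer (array([0.5856, 0.3094, 0.0716]), np.float64(0.0025934331619229373)) mark (array([0.5908, 0.2987, 0.0694]), np.float64(0.0014907158436763743)) warm (array([ 0.5237,  0.2271, -0.0045]), np.float64(0.0009796117657112637))
stand ((0.5292158126831055, -0.22162604331970215), (0.1752459555864334, 0.11937662214040756), 89.10604858398438) 0.06079165121176371
[[ 0.55  -0.176  0.059]
 [ 0.547 -0.174  0.056]
 [ 0.546 -0.268  0.058]
 [ 0.546 -0.262  0.04 ]
 [ 0.543 -0.171  0.047]
 [ 0.541 -0.263  0.056]
 [ 0.54  -0.174  0.054]
 [ 0.539 -0.268  0.057]
 [ 0.537 -0.261  0.05 ]
 [ 0.535 -0.174  0.054]
 [ 0.534 -0.269  0.05 ]
 [ 0.532 -0.262  0.045]
 [ 0.531 -0.176  0.046]
 [ 0.528 -0.171  0.041]
 [ 0.527 -0.266  0.039]
 [ 0.526 -0.263  0.031]
 [ 0.523 -0.177  0.037]
 [ 0.522 -0.271  0.041]
 [ 0.52  -0.263  0.04 ]
 [ 0.517 -0.175  0.048]
 [ 0.516 -0.269  0.049]
 [ 0.515 -0.265  0.034]
 [ 0.512 -0.172  0.048]
 [ 0.511 -0.262  0.053]
 [ 0.509 -0.173  0.055]
 [ 0.507 -0.266  0.058]
 [ 0.506 -0.178  0.058]
 [ 0.505 -0.171  0.036]
 [ 0.503 -0.263  0.05 ]
 [ 0.501 -0.173  0.057]
 [ 0.5   -0.267  0.053]
 [ 0.498 -0.177  0.031]]
rack [ 0.4003 -0.2069  0.    ]
bot [ 0.6263 -0.1943  0.    ]
mouse [ 0.6957  0.3198 -0.    ]
```

View pics/a.png

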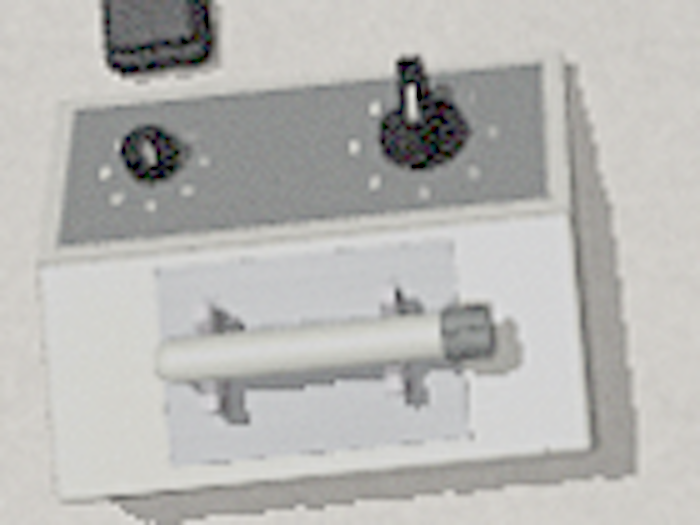

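View pics/b.png

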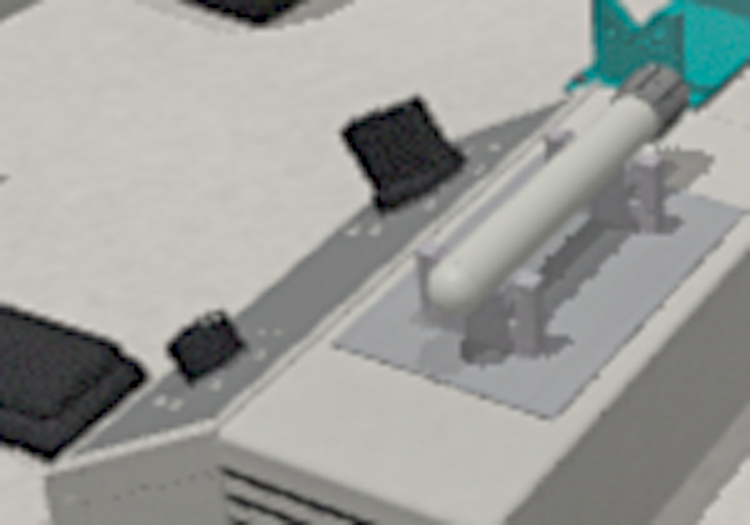

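Both crops agree. The heat knob's bar stands on the down-slope part of the panel, with its pointer line at top-crop px (100, 411), and points roughly down-slope. The scale dots around it are at (107,375), (147,355), (183,375), (192,425), (172,475) and (132,492). Next I'll work out the geometry in the panel frame.

```bash
cat >> h.py <<'E'
def cloud(n,d,m):
    rr,cc=np.nonzero(m&(d>0));z=d[rr,cc];K=C[n]["camera_matrix"]
    v=cv2.undistortPoints(np.stack([cc,rr],1).astype(float)[:,None],K,np.array([C[n]["k1"],0,0,0,0]))[:,0]
    return (np.c_[v,np.ones(len(v))]*z[:,None]-C[n]["t"])@C[n]["R"]
E
python3 - <<'E'
from h import *
np.set_printoptions(precision=4,suppress=True)
D={}; I={}
for n in C: I[n],D[n]=snapshot(n)
for n in C:
    for q in("heat_knob","tube","stand"):
        for r in silhouettes(n,q):
            P=cloud(n,D[n],r["region"]);
            print(n,q,round(r["conf"],2),np.round(r["pixel"]),len(P),"med",np.median(P,0) if len(P) else 0)
            if r["conf"]>.5 and q=="tube":
                k=P[P[:,2]>.10]
                if len(k)>50:
                    m=k.mean(0);u=np.linalg.svd(k-m)[2][0];s=(k-m)@u;print("  axis",m,u,s.min(),s.max(),"ends",m+u*s.min(),m+u*s.max(),"ztop",np.percentile(k[:,2],95))
            if q=="heat_knob": np.save(f"pics/hk_{n}.npy",P)
# deck edges from top cloud
P=cloud("top",D["top"],np.pad(np.ones((120,145),bool),((140,140),(165,330))))
k=P[(abs(P[:,2]-.083)<.004)]
th=np.deg2rad(185.1)
# panel plane fit
W=np.array([.5237,.2271])
R=np.array([[np.cos(th),-np.sin(th)],[np.sin(th),np.cos(th)]])
L=np.c_[(P[:,:2]-W)@R,P[:,2]]
dk=L[abs(L[:,2]-.083)<.004]; print("deck local y range",np.percentile(dk[dk[:,0]>0][:,1],[.5,99.5]),"xmax",np.percentile(dk[:,0],99.7))
for y0 in np.arange(-.12,.13,.04):
    s=dk[abs(dk[:,1]-y0)<.01]; print(round(y0,2),"back edge",s[:,0].max())
for x0 in(.0,.03,.06,.09):
    s=dk[abs(dk[:,0]-x0)<.01]; print(x0,"y edges",s[:,1].min(),s[:,1].max())
pn=L[(L[:,0]<-.03)&(L[:,0]>-.09)&(abs(L[:,1])<.12)&(L[:,2]<.09)]
A=np.c_[pn[:,:2],np.ones(len(pn))]
w=np.ones(len(pn),bool)
for _ in range(8):
    c=np.linalg.lstsq(A[w],pn[w,2],rcond=None)[0];w=abs(A@c-pn[:,2])<.004
print("panel z = a x+b y+c",c,"nominal slope .625, z at x=-.06:",c[2]-.06*c[0],"expect",.025+.047*.6249)
for n in C:
    K=np.load(f"pics/hk_{n}.npy");K=np.c_[(K[:,:2]-W)@R,K[:,2]]
    out=(np.array([-.53,0,.848])*(K-np.array([-.107,0,.025]))).sum(1)
    v=(K-np.array([-.107,0,.025]))@np.array([.848,0,.53])
    print(n,"out",np.percentile(out,[1,50,90,98]))
    for lo,hi in((.006,.014),(.018,.03),(.03,.038),(.038,.046)):
        b=(out>lo)&(out<hi)
        if b.sum()>5: print("  ",lo,b.sum(),"y",np.percentile(K[b,1],[2,50,98]),"v",np.percentile(v[b],[2,50,98]))
E
```

```text
side heat_knob 0.86 [226. 229.] 370 med [0.5955 0.174  0.0754]
side tube 0.67 [173. 307.] 518 med [ 0.6215 -0.1838  0.0506]
side tube 0.59 [233. 258.] 743 med [0.477  0.2161 0.1261]
  axis [0.4775 0.2135 0.1246] [-0.0765  0.997  -0.0116] -0.08679936615826687 0.07694713961270512 ends [0.4842 0.127  0.1256] [0.4716 0.2902 0.1237] ztop 0.13013981700824692
side tube 0.58 [300. 348.] 966 med [0.289  0.1974 0.0204]
side tube 0.54 [185. 346.] 876 med [ 0.5175 -0.2046  0.0173]
side stand 0.8 [201. 291.] 804 med [ 0.6052 -0.0794  0.0214]
side stand 0.78 [187. 346.] 877 med [ 0.5171 -0.2016  0.0167]
top heat_knob 0.74 [167. 251.] 212 med [0.5947 0.1671 0.0773]
top tube 0.7 [211. 237.] 693 med [0.483  0.203  0.1264]
  axis [0.4834 0.2029 0.1261] [-0.0878  0.9961 -0.0069] -0.0767868222818901 0.08580722511170935 ends [0.4901 0.1264 0.1267] [0.4758 0.2884 0.1255] ztop 0.13090753864877178
top tube 0.69 [285. 246.] 516 med [0.2909 0.1917 0.0217]
top stand 0.84 [161. 338.] 1187 med [ 0.609  -0.058   0.0086]
top stand 0.63 [192. 400.] 1253 med [ 0.5233 -0.2187  0.0086]
deck local y range [-0.1316  0.1
[... 473 characters left out ...]
76333198546536
panel z = a x+b y+c [0.6349 0.004  0.0945] nominal slope .625, z at x=-.06: 0.05637513830087563 expect 0.0543703
side out [0.0018 0.0223 0.0406 0.044 ]
   0.006 92 y [0.0417 0.0542 0.0813] v [0.0376 0.0652 0.0764]
   0.018 103 y [0.0562 0.0596 0.0723] v [0.0346 0.0611 0.0759]
   0.03 63 y [0.0568 0.0604 0.0712] v [0.0353 0.062  0.0775]
   0.038 57 y [0.057  0.0606 0.071 ] v [0.0388 0.0619 0.0771]
top out [0.0069 0.0167 0.0431 0.0444]
   0.006 101 y [0.0447 0.0704 0.083 ] v [0.0395 0.0589 0.0752]
   0.018 21 y [0.0596 0.0677 0.0728] v [0.0568 0.0763 0.0787]
   0.03 14 y [0.061  0.0678 0.0718] v [0.0593 0.0767 0.0794]
   0.038 67 y [0.0596 0.0652 0.0726] v [0.037  0.0612 0.0788]
```

Run:
```python
from h import *
np.set_printoptions(precision=4,suppress=True)
W=np.array([.5264,.2253]);th=np.deg2rad(185.05)
R=np.array([[np.cos(th),-np.sin(th)],[np.sin(th),np.cos(th)]])
R3=np.eye(3);R3[:2,:2]=R
N=np.array([-.53,0,.848]);U=np.array([.848,0,.53]);O=np.array([-.107,0,.025])
def onpanel(n,rc,out):
    o,d=ray(n,rc);o=R3.T@(o-np.r_[W,0]);d=R3.T@d
    s=(out-N@(o-O))/(N@d);p=o+s*d-O;return np.array([p[1],p@U])
f=lambda r,c:(140+(r+.5)/5-.5,170+(c+.5)/5-.5)
dots=np.array([onpanel("top",f(*q),0) for q in((107,375),(147,355),(183,375),(192,425),(172,475),(132,492))])
print(dots*1000)
A=np.c_[2*dots,np.ones(6)];s=np.linalg.lstsq(A,(dots**2).sum(1),rcond=None)[0];c=s[:2];print("centre",c,"r",np.sqrt(s[2]+c@c))
v=dots-c;print("dot angles from down-slope, acw",np.round(np.rad2deg(np.arctan2(-v[:,0],-v[:,1]))%360))
for q in((118,415),(88,407)): print("pointer",onpanel("top",f(*q),.042)*1000)
for n in C:
    K=np.load(f"pics/hk_{n}.npy");K=np.c_[(K[:,:2]-W)@R,K[:,2]]-O
    b=(K@N>.037);y=K[b,1];w=K[b]@U
    r=cv2.minAreaRect(np.c_[y,w].astype(np.float32)*1000);print(n,r)
for v_ in(.055,.058,.06):
  p=O+N*.035+U*v_+np.array([0,c[0],0]);X=R3@p+np.r_[W,0];print(v_,X,proj("side",X),"net 216.8,226")
```

```text
[[36.7454 28.5532]
 [26.6562 54.7818]
 [37.3088 80.3695]
 [62.8408 89.6924]
 [88.4134 79.8852]
 [97.655  54.1667]]
centre [0.0622 0.0543] r 0.035899300989716734
dot angles from down-slope, acw [ 45.  91. 136. 181. 226. 270.]
pointer [64.7351 77.0035]
pointer [60.7119 56.4524]
side ((60.18500518798828, 58.24527359008789), (42.18101501464844, 12.168869018554688), 79.7817611694336)
top ((63.225650787353516, 59.832481384277344), (44.785926818847656, 13.550979614257812), 85.19390869140625)
0.055 [0.6105 0.1702 0.0838] [[220.1313 226.4127]] net 216.8,226
0.058 [0.6079 0.17   0.0854] [[219.8017 227.3017]] net 216.8,226
0.06 [0.6063 0.1699 0.0865] [[219.5813 227.8961]] net 216.8,226
```

The dots put the axis at panel (62, 54) mm and the off stop at 315° from down-slope. The pointer line lies up-slope at about 188°, so the knob needs about 128° anticlockwise. I'll move above the knob now.

Call:
{"api": "jog_arm", "payload": {
  "targets": [
    [[0.1,-0.1,0],0],
    [[0.2,-0.21,0],0],
    [[0.3,-0.32,0],0],
    [[0.39,-0.43,0],0],
    [[0.49,-0.53,0],0],
    [[0.58,-0.64,0],0],
    [[0.7,-0.76,0],0],
    [[0.7,-0.76,0],0]
  ],
  "grip": 0.5,
  "newtons": 20
}}

```text
clock: 2.17
eef_pos: [0.3626, -0.3964, 0.2035]
orientation: [-179.9, -0.1, 19.3]
contact_force: [0.2, 0.0, -0.7]
gripper_width: 0.0425
grasp_force: 0.0
```

Call:
{"api": "jog_arm", "payload": {
  "targets": [
    [[0.7,-0.76,0],0],
    [[0.7,-0.76,0],0],
    [[0.7,-0.76,0],0],
    [[0.7,-0.76,0],0],
    [[0.7,-0.76,0],0],
    [[0.7,-0.76,0],0],
    [[0.7,-0.76,0],0],
    [[0.7,-0.76,0],0]
  ]
}}

```text
clock: 2.83
eef_pos: [0.4869, -0.1121, 0.2037]
orientation: [-180.0, -0.1, 19.3]
contact_force: [-0.3, 0.1, -0.0]
gripper_width: 0.0428
grasp_force: 0.0
```

Call:
{"api": "jog_arm", "payload": {
  "targets": [
    [[0.7,-0.76,0],-0.11],
    [[0.7,-0.76,0],-0.11],
    [[0.7,-0.76,0],-0.11],
    [[0.7,-0.76,0],-0.11],
    [[0.7,-0.76,0],-0.11],
    [[0.7,-0.76,0],-0.11],
    [[0.7,-0.76,0],-0.11],
    [[0.7,-0.76,0],-0.11],
    [[0.7,-0.76,0],-0.11],
    [[0.7,-0.76,0],-0.11]
  ]
}}

```text
clock: 3.67
eef_pos: [0.6088, 0.1676, 0.2029]
orientation: [-180.0, 0.0, 24.1]
contact_force: [-0.2, -1.3, -0.3]
gripper_width: 0.043
grasp_force: 0.0
```

Run:
```python
from cell import manip
s=manip.read_state()
for k in("clock","qpos","eef_pos","orientation","contact_force","ft_torque","gripper_width"):print(k,s[k])
```

```text
clock 3.6667
qpos [-15.51240941  28.0437598   -7.37574606 104.16367493   4.64438505
  48.11366584 -91.04858868]
eef_pos [0.60883433 0.16756159 0.20285852]
orientation [-1.79994626e+02  3.01092274e-02  2.40879565e+01]
contact_force [-0.23437566 -1.31443261 -0.26437062]
ft_torque [-0.05286214  0.05796097  0.02824544]
gripper_width 0.043044714318929735
```

Call:
{"api": "jog_arm", "payload": {
  "targets": [
    [[-0.01,-0.01,0.12],0.15],
    [[-0.01,-0.01,0.2],0.22],
    [[-0.01,-0.01,0.26],0.22],
    [[-0.01,-0.01,0.26],0.22],
    [[-0.01,-0.01,0.26],0.22]
  ],
  "grip": 0.42
}}

```text
clock: 4.08
eef_pos: [0.6045, 0.1662, 0.125]
orientation: [180.0, 0.1, 14.0]
contact_force: [1.0, -0.2, 0.5]
gripper_width: 0.036
grasp_force: 0.0
```

Run:
```python
from h import *
g=lambda i:(255*(i/255.)**.5).astype(np.uint8)
s,_=snapshot("side");t,_=snapshot("top")
a=cv2.resize(s[150:280,150:290],(560,520),interpolation=cv2.INTER_CUBIC);b=cv2.resize(t[120:185,210:240+50],(560//2*1,520//2),interpolation=cv2.INTER_CUBIC)
b=cv2.resize(t[115:185,225:285],(240,280),interpolation=cv2.INTER_CUBIC)
o=np.zeros((520,800,3),np.uint8);o[:,:560]=g(a);o[:280,560:]=g(b);cv2.imwrite("pics/c.png",o)
```

```text
(no output)
```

View pics/c.png

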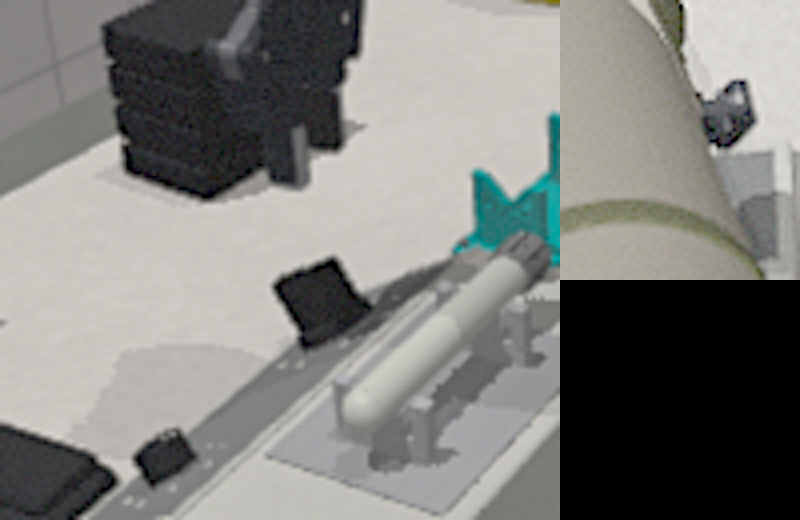

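The side view shows the open fingers hanging straight above the heat knob: tips at about (187, 226), knob at (228, 229). Everything else is clear, so I'll go down.

Call:
{"api": "jog_arm", "payload": {
  "targets": [
    [[0.006,-0.01,0.03],0],
    [[0.006,-0.01,0.08],0],
    [[0.006,-0.01,0.12],0],
    [[0.006,-0.01,0.15],0],
    [[0.006,-0.01,0.17],0],
    [[0.006,-0.01,0.17],0],
    [[0.006,-0.01,0.17],0]
  ]
}}

```text
clock: 4.77
eef_pos: [0.6059, 0.1713, 0.074]
orientation: [180.0, 0.0, 14.1]
contact_force: [-0.3, 0.1, -0.1]
gripper_width: 0.0361
grasp_force: 0.0
```

Call:
{"api": "jog_arm", "payload": {
  "targets": [
    [[0,0,0],0],
    [[0,0,0],0],
    [[0,0,0],0],
    [[0,0,0],0]
  ],
  "grip": 0.0,
  "newtons": 20
}}

```text
clock: 5.1
eef_pos: [0.6062, 0.1714, 0.0747]
orientation: [-180.0, -0.0, 14.1]
contact_force: [0.2, -0.6, 0.6]
gripper_width: 0.0
grasp_force: 0.0
```

Run:
```python
from h import *
g=lambda i:(255*(i/255.)**.5).astype(np.uint8)
s,d=snapshot("side")
print(proj("side",[[.6062,.1714,.0747],[.6088,.170,.0854]]))
cv2.imwrite("pics/d.png",g(cv2.resize(s[150:280,160:290],(780,600)[0:1]*2 if 0 else (600,600),interpolation=cv2.INTER_CUBIC)))
```

```text
[[224.42307138 227.93621338]
 [219.69448222 227.01088434]]
```

View pics/d.png

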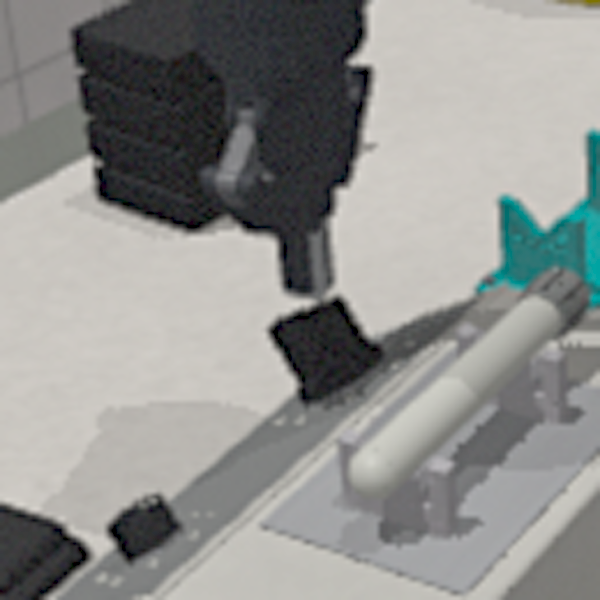

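The fingers end at about px (213, 225), visibly above the knob's top edge at (216, 229) rather than at its sides. I'll check this with depth.

Run:
```python
from h import *
np.set_printoptions(precision=3,suppress=True)
s,d=snapshot("side")
print(d[200:236,223:233:3])
for r,c in((206,225),(210,225),(212,224),(212,229),(220,225),(224,229),(228,229),(222,222)): print(r,c,s[r,c],d[r,c],atdepth("side",(r,c),d[r,c]))
```

```text
[[0.957 0.977 0.987 1.263]
 [0.962 0.985 0.99  1.26 ]
 [0.959 0.986 0.988 1.25 ]
 [0.989 0.983 0.992 1.251]
 [0.986 0.984 0.991 1.244]
 [0.985 0.99  0.988 1.237]
 [0.989 0.989 0.991 1.005]
 [0.992 0.985 0.991 1.004]
 [0.99  0.987 0.994 1.008]
 [0.994 0.992 0.994 1.007]
 [0.995 0.991 0.998 1.011]
 [0.994 0.99  0.999 1.011]
 [0.996 0.991 1.001 1.21 ]
 [1.007 0.994 1.    1.202]
 [1.009 1.002 1.003 1.01 ]
 [1.198 1.196 1.017 1.012]
 [1.192 1.016 1.008 1.011]
 [1.034 1.016 1.007 1.007]
 [1.021 1.014 1.01  1.011]
 [1.02  1.016 1.008 1.008]
 [1.02  1.014 1.01  1.01 ]
 [1.019 1.017 1.015 1.009]
 [1.023 1.019 1.012 1.011]
 [1.021 1.018 1.018 1.011]
 [1.024 1.021 1.019 1.012]
 [1.026 1.024 1.019 1.015]
 [1.027 1.022 1.022 1.016]
 [1.027 1.022 1.019 1.017]
 [1.03  1.027 1.021 1.018]
 [1.031 1.031 1.024 1.02 ]
 [1.034 1.027 1.022 1.019]
 [1.032 1.027 1.026 1.012]
 [1.129 1.025 1.017 1.011]
 [1.125 1.023 1.008 1.007]
 [1.122 1.015 1.012 1.009]
 [1.07  1.013 1.009 1.009]]
206 225 [13 13 13] 0.9869156 [0.599 0.181 0.129]
210 225 [10  5  8] 0.98661745 [0.597 0.185 0.122]
212 224 [7 7 5] 0.9969312 [0.604 0.181 0.113]
212 229 [47 45 44] 1.0010144 [0.597 0.173 0.111]
220 225 [8 7 9] 1.0180489 [0.611 0.174 0.086]
224 229 [6 6 7] 1.0188303 [0.601 0.173 0.078]
228 229 [10  7  9] 1.0207626 [0.6   0.176 0.07 ]
222 222 [9 6 8] 1.0218996 [0.617 0.177 0.081]
```

The camera puts the fingertips about 25 mm above the stated TCP height, clear above the bar, which fits the empty close. I'll open and go lower while watching the force.

Call:
{"api": "jog_arm", "payload": {
  "targets": [
    [[0,0,0],0],
    [[0,0,0],0],
    [[0,0,0.02],0],
    [[0,0,0.04],0],
    [[0,0,0.06],0],
    [[0,0,0.06],0]
  ],
  "grip": 0.42
}}

```text
clock: 5.7
eef_pos: [0.6051, 0.1711, 0.0545]
orientation: [180.0, 0.1, 14.1]
contact_force: [-0.2, -0.2, -0.8]
gripper_width: 0.0362
grasp_force: 0.0
```

Call:
{"api": "jog_arm", "payload": {
  "targets": [
    [[0,0,0.02],0],
    [[0,0,0.03],0],
    [[0,0,0.04],0],
    [[0,0,0.04],0]
  ]
}}

```text
clock: 6.03
eef_pos: [0.6057, 0.1712, 0.0435]
orientation: [180.0, 0.1, 14.1]
contact_force: [-0.4, -0.2, 1.1]
gripper_width: 0.0357
grasp_force: 0.0
```

Call:
{"api": "jog_arm", "payload": {
  "targets": [
    [[0,0,0],0],
    [[0,0,0],0],
    [[0,0,0],0],
    [[0,0,0],0]
  ],
  "grip": 0.0
}}

```text
clock: 6.37
eef_pos: [0.6067, 0.1696, 0.0445]
orientation: [179.9, -0.0, 13.9]
contact_force: [1.7, -5.8, -0.0]
gripper_width: 0.0144
grasp_force: 22.6
```

Run:
```python
from h import *
np.set_printoptions(precision=3,suppress=True)
s,d=snapshot("side");cv2.imwrite("pics/e.png",s)
print(d[206:232,217:238:3])
```

```text
[[0.935 0.949 1.234 0.979 0.99  1.012 1.02 ]
 [0.938 0.949 1.225 0.978 0.987 1.017 1.228]
 [0.94  0.95  0.967 0.982 0.993 1.014 1.223]
 [0.949 0.952 0.964 0.98  0.991 1.014 1.223]
 [0.952 0.954 0.966 0.984 0.992 1.014 1.219]
 [0.974 0.954 0.966 0.984 0.991 1.019 1.209]
 [0.968 0.957 0.965 0.984 0.991 1.02  1.209]
 [0.97  0.957 0.965 0.986 0.998 1.021 1.208]
 [0.974 0.969 0.969 0.991 0.998 1.011 1.204]
 [1.197 0.971 0.965 0.996 1.    1.007 1.017]
 [1.196 0.997 0.99  0.997 0.999 1.006 1.016]
 [1.188 0.996 0.995 0.994 0.999 1.006 1.014]
 [1.181 1.    1.    0.997 1.001 1.009 1.01 ]
 [1.179 0.999 0.997 1.    1.005 1.008 1.008]
 [1.175 1.002 1.003 0.997 1.001 1.012 1.01 ]
 [1.172 1.024 0.998 1.001 1.003 1.011 1.01 ]
 [1.168 1.024 1.    0.999 1.005 1.012 1.008]
 [1.16  1.022 1.006 0.997 1.009 1.015 1.009]
 [1.158 1.025 1.008 1.    1.009 1.013 1.013]
 [1.156 1.027 1.006 1.002 1.008 1.014 1.013]
 [1.154 1.027 1.009 1.004 1.013 1.016 1.014]
 [1.148 1.146 1.017 1.016 1.011 1.017 1.014]
 [1.148 1.146 1.032 1.028 1.021 1.021 1.015]
 [1.138 1.141 1.031 1.025 1.024 1.02  1.014]
 [1.135 1.134 1.03  1.027 1.024 0.    1.006]
 [1.134 1.131 1.032 1.027 1.028 1.013 1.005]]
```

Call:
{"api": "jog_arm", "payload": {
  "targets": [
    [[0.005,0.005,0],-0.1],
    [[0.005,0.005,0],-0.2],
    [[0.005,0.005,0],-0.33],
    [[0.005,0.005,0],-0.33]
  ]
}}

```text
clock: 6.75
eef_pos: [0.6072, 0.1698, 0.045]
orientation: [-180.0, 0.0, 29.1]
contact_force: [-3.9, -2.6, 7.0]
gripper_width: 0.0141
grasp_force: 69.8
```

Call:
{"api": "jog_arm", "payload": {
  "targets": [
    [[0,0,0],-0.1],
    [[0,0,0],-0.2],
    [[0,0,0],-0.33],
    [[0,0,0],-0.33]
  ]
}}

```text
clock: 7.08
eef_pos: [0.6082, 0.1703, 0.0459]
orientation: [-180.0, -0.1, 43.9]
contact_force: [-2.8, -1.7, 14.5]
gripper_width: 0.0149
grasp_force: 106.9
```

Run:
```python
from cell import manip
s=manip.read_state()
for k in("clock","qpos","eef_pos","orientation","contact_force","ft_torque","gripper_width","grasp_force"):print(k,s[k])
```

```text
clock 7.0833
qpos [-12.99977252  39.62883919 -11.82535373 110.4831184   14.53599224
  31.23969566 -80.72860292]
eef_pos [0.60821465 0.1702749  0.04590677]
orientation [-1.79997228e+02 -7.70403498e-02  4.39222728e+01]
contact_force [-2.84858855 -1.74024585 14.4766518 ]
ft_torque [ 0.60144665  1.30402284 -0.73404468]
gripper_width 0.014926481781215774
grasp_force 106.89101036132342
```

The knob turns, but the pads build up squeeze force because of the tilt. I'll loosen to a straddle and keep turning.

Call:
{"api": "jog_arm", "payload": {
  "targets": [
    [[0,0,0],0],
    [[0,0,0],0],
    [[0,0,0],-0.15],
    [[0,0,0],-0.3],
    [[0,0,0],-0.45],
    [[0,0,0],-0.6],
    [[0,0,0],-0.67],
    [[0,0,0],-0.67]
  ],
  "grip": 0.28
}}

```text
clock: 7.75
eef_pos: [0.6078, 0.1708, 0.0444]
orientation: [-180.0, -0.0, 74.1]
contact_force: [-1.4, 0.4, 2.8]
gripper_width: 0.0241
grasp_force: 3.3
```

Call:
{"api": "jog_arm", "payload": {
  "targets": [
    [[0,0,0],-0.15],
    [[0,0,0],-0.3],
    [[0,0,0],-0.45],
    [[0,0,0],-0.6],
    [[0,0,0],-0.67],
    [[0,0,0],-0.67]
  ]
}}

```text
clock: 8.25
eef_pos: [0.6073, 0.1708, 0.0446]
orientation: [-180.0, -0.0, 104.1]
contact_force: [-2.8, -0.7, 7.2]
gripper_width: 0.0242
grasp_force: 7.1
```

Run:
```python
from cell import manip
s=manip.read_state()
for k in("clock","qpos","eef_pos","orientation","contact_force","ft_torque","gripper_width","grasp_force"):print(k,s[k])
```

```text
clock 8.25
qpos [ -2.55349264  42.00181365 -28.22656458 109.81238448  32.29067813
  36.23966133 -37.17059194]
eef_pos [0.60734513 0.17080706 0.04461298]
orientation [-1.79971680e+02 -3.62816434e-02  1.04145058e+02]
contact_force [-2.84309294 -0.74488474  7.24151159]
ft_torque [ 0.02685304  0.7466168  -0.04103659]
gripper_width 0.024176764082930503
grasp_force 7.117171926622561
```

Call:
{"api": "jog_arm", "payload": {
  "targets": [
    [[0,0,0],-0.15],
    [[0,0,0],-0.3],
    [[0,0,0],-0.45],
    [[0,0,0],-0.55],
    [[0,0,0],-0.55]
  ]
}}

```text
clock: 8.67
eef_pos: [0.6078, 0.1704, 0.0443]
orientation: [180.0, -0.0, 128.9]
contact_force: [-1.1, -2.0, 4.9]
gripper_width: 0.0238
grasp_force: 3.1
```

Call:
{"api": "jog_arm", "payload": {
  "targets": [
    [[0,0,0],-0.1],
    [[0,0,0],-0.2],
    [[0,0,0],-0.22],
    [[0,0,0],-0.22]
  ]
}}

```text
clock: 9.0
eef_pos: [0.608, 0.1705, 0.0442]
orientation: [180.0, -0.0, 138.5]
contact_force: [1.0, 0.3, 2.0]
gripper_width: 0.0239
grasp_force: 1.7
```

Run:
```python
from cell import manip
s=manip.read_state()
for k in("qpos","ft_torque"):print(k,s[k])
```

```text
qpos [  2.94002593  44.24180129 -37.23099358 109.41584769  40.67596653
  40.33205594 -10.35383116]
ft_torque [ 0.03697687 -0.13012844 -0.04909043]
```

Call:
{"api": "jog_arm", "payload": {
  "targets": [
    [[0,0,0],-0.1],
    [[0,0,0],-0.2],
    [[0,0,0],-0.2]
  ]
}}

```text
clock: 9.25
eef_pos: [0.6082, 0.1705, 0.0442]
orientation: [180.0, 0.0, 147.7]
contact_force: [1.2, 0.7, 1.5]
gripper_width: 0.024
grasp_force: 1.2
```

Call:
{"api": "jog_arm", "payload": {
  "targets": [
    [[0,0,0],-0.1],
    [[0,0,0],-0.2],
    [[0,0,0],-0.2]
  ]
}}

```text
clock: 9.5
eef_pos: [0.6093, 0.17, 0.0447]
orientation: [180.0, 0.1, 156.5]
contact_force: [4.5, 0.6, 4.6]
gripper_width: 0.0243
grasp_force: 21.2
```

Run:
```python
from cell import manip
s=manip.read_state()
for k in("qpos","ft_torque"):print(k,s[k])
```

```text
qpos [  5.59365274  45.61067421 -41.75257175 109.16122543  44.53456393
  42.79575998   4.36017393]
ft_torque [-0.42035463 -0.68975644 -0.53471121]
```

Call:
{"api": "jog_arm", "payload": {
  "targets": [
    [[0,0,0],-0.08],
    [[0,0,0],-0.14],
    [[0,0,0],-0.14]
  ]
}}

```text
clock: 9.75
eef_pos: [0.6105, 0.1692, 0.045]
orientation: [180.0, 0.2, 162.6]
contact_force: [8.8, -1.2, 7.1]
gripper_width: 0.0242
grasp_force: 50.0
```

Run:
```python
from cell import manip
s=manip.read_state()
for k in("qpos","ft_torque"):print(k,s[k])
```

```text
qpos [  6.46541141  46.09787978 -43.20980765 109.02846361  45.78302853
  43.69490206   9.43918127]
ft_torque [-1.35883851 -1.32503218 -1.05818551]
```

Call:
{"api": "jog_arm", "payload": {
  "targets": [
    [[0,0,0],0.14],
    [[0,0,0],0.3],
    [[0,0,0],0.42],
    [[0,0,0],0.42],
    [[0,0,-0.06],0.42],
    [[0,0,-0.15],0.42],
    [[0,0,-0.25],0.42],
    [[0,0,-0.38],0.42],
    [[0,0,-0.45],0.42],
    [[0,0,-0.45],0.42]
  ],
  "grip": 0.4
}}

```text
clock: 10.58
eef_pos: [0.6095, 0.1717, 0.184]
orientation: [179.7, 0.2, 144.1]
contact_force: [0.4, 0.8, 0.3]
gripper_width: 0.0344
grasp_force: 0.0
```

Run:
```python
from h import *
np.set_printoptions(precision=4,suppress=True)
s=manip.read_state();print(s["qpos"],s["eef_pos"],s["orientation"])
I,D=snapshot("side");print([ (r["pixel"],r["conf"]) for r in pinpoint("side","tube")])
cv2.imwrite("pics/f.png",I)
for r in silhouettes("side","tube"):
    P=cloud("side",D,r["region"]);print(r["conf"],np.median(P,0))
for r in silhouettes("side","stand"):
    P=cloud("side",D,r["region"])
    k=P[(P[:,2]>.03)&(P[:,2]<.07)];print("stand",r["conf"],np.median(P,0),len(k),np.percentile(k,[1,50,99],axis=0) if len(k) else 0)
# fingertip: lowest gripper point
```

```text
[  8.9594  35.8661 -46.4988 103.6616  31.7837  54.0122   2.7201] [0.6095 0.1717 0.184 ] [179.7051   0.2056 144.0969]
[([233.1, 257.6], 0.96), ([301.8, 344.4], 0.79)]
0.76 [0.4773 0.2133 0.1257]
0.69 [0.2897 0.1988 0.0203]
stand 0.96 [ 0.6054 -0.0766  0.0202] 326 [[ 0.5826 -0.1098  0.0305]
 [ 0.6118 -0.0188  0.0433]
 [ 0.6366 -0.0094  0.0595]]
```

The off stop was felt as a 1 N·m reaction at about the expected angle. Next I'll move over the tube.

Call:
{"api": "jog_arm", "payload": {
  "targets": [
    [[0.11,-0.03,0],0.15],
    [[0.21,-0.07,0],0.3],
    [[0.32,-0.1,0],0.45],
    [[0.425,-0.135,0],0.6],
    [[0.425,-0.135,0],0.75],
    [[0.425,-0.135,0],0.9],
    [[0.425,-0.135,0],1.0],
    [[0.425,-0.135,0],1.0],
    [[0.425,-0.135,0],1.0]
  ],
  "grip": 0.6
}}

```text
clock: 11.53
eef_pos: [0.4802, 0.212, 0.1783]
orientation: [-179.9, 0.0, 99.3]
contact_force: [-0.1, 0.2, -0.3]
gripper_width: 0.0515
grasp_force: 0.0
```

Run:
```python
from h import *
np.set_printoptions(precision=4,suppress=True)
s=manip.read_state();print(s["qpos"],s["eef_pos"],s["orientation"])
I,D=snapshot("side");T,_=snapshot("top")
g=lambda i:(255*(i/255.)**.5).astype(np.uint8)
o=np.zeros((600,800,3),np.uint8);o[:,:500]=cv2.resize(g(I[150:270,190:290]),(500,600),interpolation=cv2.INTER_CUBIC)
o[:450,500:]=cv2.resize(g(T[130:220,230:290]),(300,450),interpolation=cv2.INTER_CUBIC);cv2.imwrite("pics/g.png",o)
```

```text
[ -3.8978  26.262  -36.0365 117.5802  22.4155  43.0183 -44.5432] [0.4802 0.212  0.1783] [-179.899     0.0424   99.2879]
```

View pics/g.png

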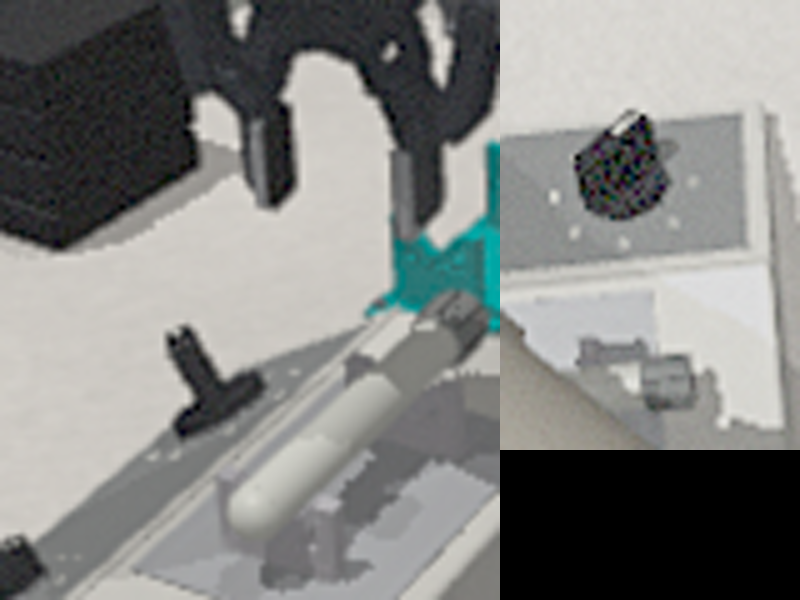

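The top view shows the pointer now at the upper right, on the off side (315° mark). In the side view the fingers hang either side of the tube, with tips at about (191, 244) and (198, 273). I'll check their height before descending.

Run:
```python
from h import *
np.set_printoptions(precision=4,suppress=True)
e=np.array([.4802,.212,.1783]);y=np.array([.987,.1616,0])
for h in(0,.02,.03,.04): print(h,proj("side",[e+y*.026+[0,0,h],e-y*.026+[0,0,h]]).round(1).tolist())
T,D=snapshot("top")
rs=silhouettes("top","stand");print([(r["pixel"],r["conf"]) for r in rs])
P=cloud("top",D,np.pad(np.ones((55,75),bool),((165,180),(365,200))))
k=P[(P[:,2]>.03)&(P[:,2]<.07)]
for sgn in(0,1):
    m=k[(k[:,1]<-.22)] if sgn else k[(k[:,1]>-.22)]
    f=np.polyfit(m[:,0],m[:,1],1);print("plate",m.mean(0),np.percentile(m,[1,99],axis=0),"dy/dx",f)
    lo=[ (round(x,3),round(m[abs(m[:,0]-x)<.003][:,2].max(),3)) for x in np.arange(.495,.556,.006) if (abs(m[:,0]-x)<.003).any()];print(lo)
b=P[(P[:,2]<.016)&(P[:,2]>.003)];print("base",cv2.minAreaRect(b[:,:2].astype(np.float32)),len(b))
print(pinpoint("top","stand"))
```

```text
0 [[205.2, 247.9], [210.6, 272.1]]
0.02 [[196.1, 247.1], [201.4, 271.7]]
0.03 [[191.6, 246.8], [196.8, 271.4]]
0.04 [[186.9, 246.4], [192.1, 271.2]]
[([193.8, 401.0], 0.83), ([161.6, 340.3], 0.8)]
plate [ 0.5229 -0.174   0.0476] [[ 0.4976 -0.1791  0.0307]
 [ 0.5487 -0.17    0.0608]] dy/dx [ 0.0245 -0.1868]
[(np.float64(0.495), np.float64(0.034)), (np.float64(0.501), np.float64(0.061)), (np.float64(0.507), np.float64(0.06)), (np.float64(0.513), np.float64(0.054)), (np.float64(0.519), np.float64(0.049)), (np.float64(0.525), np.float64(0.046)), (np.float64(0.531), np.float64(0.053)), (np.float64(0.537), np.float64(0.059)), (np.float64(0.543), np.float64(0.06)), (np.float64(0.549), np.float64(0.059))]
plate [ 0.5244 -0.2648  0.0473] [[ 0.5    -0.2701  0.031 ]
 [ 0.549  -0.2612  0.0587]] dy/dx [ 0.0273 -0.2791]
[(np.float64(0.501), np.float64(0.058)), (np.float64(0.507), np.float64(0.058)), (np.float64(0.513), np.float64(0.055)), (np.float64(0.519), np.float64(0.049)), (np.float64(0.525), np.float64(0.045)), (np.float64(0.531), np.float64(0.047)), (np.float64(0.537), np.float64(0.057)), (np.float64(0.543), np.float64(0.061)), (np.float64(0.549), np.float64(0.058))]
base ((0.5294148921966553, -0.22180142998695374), (0.20288944244384766, 0.14662548899650574), 89.08248901367188) 1266
[{'pixel': [193.8, 400.2], 'conf': 0.95}, {'pixel': [162.9, 340.5], 'conf': 0.93}]
```

Call:
{"api": "jog_arm", "payload": {
  "targets": [
    [[0.004,0.008,0.1],0.095],
    [[0.004,0.008,0.18],0.095],
    [[0.004,0.008,0.25],0.095],
    [[0.004,0.008,0.3],0.095],
    [[0.004,0.008,0.33],0.095],
    [[0.004,0.008,0.355],0.095],
    [[0.004,0.008,0.355],0.095],
    [[0.004,0.008,0.355],0.095]
  ]
}}

```text
clock: 12.45
eef_pos: [0.4831, 0.2139, 0.073]
orientation: [-180.0, -0.0, 94.9]
contact_force: [0.6, 1.0, 0.8]
gripper_width: 0.0514
grasp_force: 0.0
```

Call:
{"api": "jog_arm", "payload": {
  "targets": [
    [[0,0,0],0],
    [[0,0,0],0],
    [[0,0,0],0],
    [[0,0,0],0],
    [[0,0,0],0],
    [[0,0,0],0]
  ],
  "grip": 0.0,
  "newtons": 25
}}

```text
clock: 12.95
eef_pos: [0.4821, 0.2137, 0.0735]
orientation: [-180.0, 0.0, 94.9]
contact_force: [-4.9, -0.0, 5.7]
gripper_width: 0.0211
grasp_force: 25.3
```

Width 21.1 mm suggests the pads may sit a little above the tube's axis, so I'll regrip slightly lower.

Call:
{"api": "jog_arm", "payload": {
  "targets": [
    [[0,0,0],0],
    [[0,0,0],0],
    [[0,0,0.01],0],
    [[0,0,0.02],0],
    [[0,0,0.02],0]
  ],
  "grip": 0.5
}}

```text
clock: 13.37
eef_pos: [0.4829, 0.2135, 0.0662]
orientation: [-180.0, 0.0, 94.8]
contact_force: [-0.2, 0.2, -1.0]
gripper_width: 0.0426
grasp_force: 0.0
```

Call:
{"api": "jog_arm", "payload": {
  "targets": [
    [[0,0,0],0],
    [[0,0,0],0],
    [[0,0,0],0],
    [[0,0,0],0],
    [[0,0,0],0],
    [[0,0,0],0]
  ],
  "grip": 0.0
}}

```text
clock: 13.87
eef_pos: [0.4821, 0.2135, 0.0666]
orientation: [-179.9, 0.0, 94.9]
contact_force: [-6.3, 0.1, 2.1]
gripper_width: 0.0213
grasp_force: 24.6
```

Run:
```python
from h import *
np.set_printoptions(precision=4,suppress=True)
I,D=snapshot("side")
cv2.imwrite("pics/i.png",cv2.resize((255*(I[170:270,200:310]/255.)**.5).astype(np.uint8),(660,600),interpolation=cv2.INTER_CUBIC))
```

```text
(no output)
```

View pics/i.png

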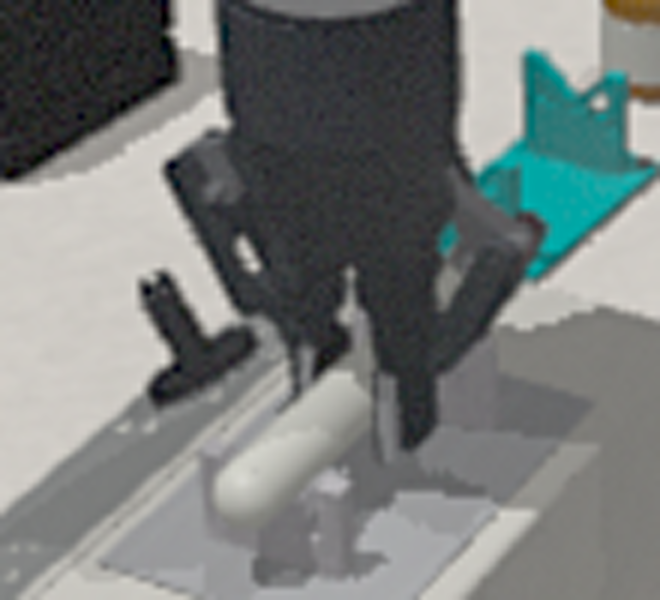

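The side view shows the pads either side of the tube body at about px (237, 255), with tips below the tube and cap and plates clear. Now I'll lift.

Call:
{"api": "jog_arm", "payload": {
  "targets": [
    [[0,0,-0.01],0],
    [[0,0,-0.03],0],
    [[0,0,-0.06],0],
    [[0,0,-0.11],0],
    [[0,0,-0.17],0],
    [[0,0,-0.23],0],
    [[0,0,-0.28],0],
    [[0,0,-0.3],0],
    [[0,0,-0.3],0]
  ]
}}

```text
clock: 14.67
eef_pos: [0.4841, 0.2141, 0.1587]
orientation: [179.8, -0.1, 94.8]
contact_force: [-0.1, -0.6, 0.0]
gripper_width: 0.0212
grasp_force: 24.5
```

Run:
```python
from h import *
np.set_printoptions(precision=4,suppress=True)
print(manip.read_state()["qpos"])
I,D=snapshot("side")
for r in silhouettes("side","tube"):
    P=cloud("side",D,r["region"]);m=np.median(P,0);k=P[np.linalg.norm(P-m,axis=1)<.12];k=k[abs(k[:,0]-m[0])<.03];u=np.linalg.svd(k-k.mean(0))[2][0];s=(k-k.mean(0))@u
    print(round(r["conf"],2),m,u,k.mean(0)+u*s.min(),k.mean(0)+u*s.max())
```

```text
[ -5.709   27.6473 -33.8419 118.4497  23.6368  40.2899 -50.0259]
0.65 [0.4753 0.2584 0.2166] [-0.0824  0.9964 -0.0181] [0.4857 0.1407 0.2177] [0.4732 0.2911 0.215 ]
0.56 [0.2896 0.1981 0.0205] [ 0.4366  0.8991 -0.0303] [0.2454 0.1061 0.022 ] [0.321  0.2618 0.0168]
```

Call:
{"api": "jog_arm", "payload": {
  "targets": [
    [[-0.04,0,0],0],
    [[-0.11,0,0],0],
    [[-0.2,0,0],0],
    [[-0.3,0,0],0],
    [[-0.4,0,0],0],
    [[-0.5,0,0],0],
    [[-0.6,0,0],0],
    [[-0.67,0.004,0],0],
    [[-0.71,0.004,0],0],
    [[-0.725,0.004,0],0],
    [[-0.725,0.004,0],0]
  ]
}}

```text
clock: 15.68
eef_pos: [0.5022, -0.0037, 0.1562]
orientation: [-179.9, -0.0, 94.7]
contact_force: [-0.5, 0.4, -0.6]
gripper_width: 0.0215
grasp_force: 24.5
```

Call:
{"api": "jog_arm", "payload": {
  "targets": [
    [[-0.04,0,0],0],
    [[-0.11,0,0],0],
    [[-0.2,0,0],0.02],
    [[-0.3,0,0],0.04],
    [[-0.4,0,0],0.06],
    [[-0.5,0,0],0.08],
    [[-0.6,0,0],0.08],
    [[-0.67,0.004,0],0.08],
    [[-0.71,0.004,0],0.08],
    [[-0.725,0.004,0],0.08],
    [[-0.725,0.004,0],0.08],
    [[-0.725,0.004,0],0.08]
  ]
}}

```text
clock: 16.68
eef_pos: [0.5222, -0.2178, 0.1568]
orientation: [-180.0, -0.0, 91.3]
contact_force: [-1.5, 0.0, -0.8]
gripper_width: 0.0209
grasp_force: 24.5
```

Run:
```python
from h import *
np.set_printoptions(precision=4,suppress=True)
s=manip.read_state();print(s["qpos"],s["eef_pos"],s["orientation"])
I,D=snapshot("side");T,DT=snapshot("top")
for n,d in(("side",D),("top",DT)):
  for r in silhouettes(n,"tube"):
    P=cloud(n,d,r["region"]);m=np.median(P,0);k=P[abs(P[:,0]-m[0])<.03];u=np.linalg.svd(k-k.mean(0))[2][0];s=(k-k.mean(0))@u
    print(n,round(r["conf"],2),m,u,k.mean(0)+u*s.min(),k.mean(0)+u*s.max())
for r in silhouettes("side","stand"):
    P=cloud("side",D,r["region"]);k=P[P[:,2]>.03];print("stand",np.median(P,0),np.percentile(k,[2,98],axis=0))
g=lambda i:(255*(i/255.)**.5).astype(np.uint8)
o=np.zeros((600,800,3),np.uint8);o[:,:480]=cv2.resize(g(I[110:235,310:410]),(480,600),interpolation=cv2.INTER_CUBIC)
o[:400,480:]=cv2.resize(g(T[140:240,360:440]),(320,400),interpolation=cv2.INTER_CUBIC);cv2.imwrite("pics/j.png",o)
```

```text
[ 39.8664  30.0296 -32.91   113.9146  23.5723  42.6876  -5.8349] [ 0.5222 -0.2178  0.1568] [-179.9979   -0.0471   91.346 ]
side 0.78 [0.288  0.1972 0.0206] [ 0.4421  0.8965 -0.0302] [0.244  0.1059 0.0222] [0.3201 0.2602 0.017 ]
side 0.49 [ 0.5164 -0.1745  0.2138] [ 0.016  -0.9997  0.0176] [ 0.5166 -0.1387  0.2127] [ 0.519  -0.2857  0.2152]
top 0.68 [0.2928 0.1961 0.0217] [-0.4473 -0.8939  0.0283] [0.3254 0.2596 0.0191] [0.2585 0.1259 0.0233]
top 0.55 [ 0.5198 -0.1713  0.2169] [-0.0288 -0.9991  0.0326] [ 0.5212 -0.14    0.2155] [ 0.5193 -0.2068  0.2177]
top 0.25 [0.5182 0.2208 0.0823] [-0.0042 -1.     -0.0056] [0.5184 0.3614 0.0847] [0.5172 0.0849 0.0831]
stand [ 0.6041 -0.0676  0.0187] [[ 0.5825 -0.1094  0.0304]
 [ 0.6369 -0.0093  0.0588]]
stand [ 0.5175 -0.2022  0.0159] [[ 0.4979 -0.2704  0.0305]
 [ 0.5502 -0.1704  0.0585]]
```

View pics/j.png

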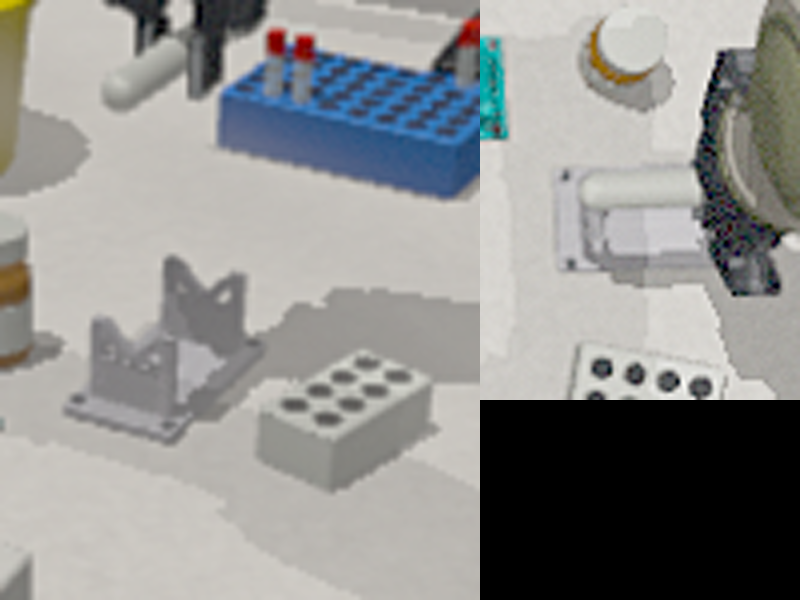

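The tube is held level over the aluminium stand, in line with its notches (side tube end at about (128, 333), stand at (183, 344)). Jar and rack are clear on both sides. I'll descend.

Call:
{"api": "jog_arm", "payload": {
  "targets": [
    [[-0.01,0.007,0.03],0],
    [[-0.01,0.007,0.1],0],
    [[-0.01,0.007,0.2],0],
    [[-0.01,0.007,0.3],0],
    [[-0.01,0.007,0.38],0],
    [[-0.01,0.007,0.43],0],
    [[-0.01,0.007,0.46],0],
    [[-0.01,0.007,0.46],0],
    [[-0.01,0.007,0.46],0]
  ]
}}

```text
clock: 17.68
eef_pos: [0.5243, -0.2222, 0.0186]
orientation: [-180.0, -0.0, 91.3]
contact_force: [0.4, -0.1, -1.2]
gripper_width: 0.0214
grasp_force: 24.5
```

Run:
```python
from h import *
np.set_printoptions(precision=4,suppress=True)
D={}
I,D["side"]=snapshot("side");T,D["top"]=snapshot("top")
for n in D:
  for r in silhouettes(n,"tube"):
    P=cloud(n,D[n],r["region"]);m=np.median(P,0)
    if m[1]<-.1:
      k=P[P[:,2]>.05];print(n,round(r["conf"],2),m,k.mean(0),np.percentile(k,[2,98],axis=0))
g=lambda i:(255*(i/255.)**.5).astype(np.uint8)
o=np.zeros((600,800,3),np.uint8);o[:,:480]=cv2.resize(g(I[110:235,310:410]),(480,600),interpolation=cv2.INTER_CUBIC)
o[:400,480:]=cv2.resize(g(T[140:240,360:440]),(320,400),interpolation=cv2.INTER_CUBIC);cv2.imwrite("pics/k.png",o)
```

```text
side 0.75 [ 0.5189 -0.172   0.0769] [ 0.5194 -0.1733  0.076 ] [[ 0.5127 -0.2129  0.065 ]
 [ 0.5287 -0.1449  0.0824]]
top 0.79 [ 0.5242 -0.1765  0.0782] [ 0.5241 -0.1754  0.0781] [[ 0.5146 -0.2048  0.0704]
 [ 0.5353 -0.1449  0.0845]]
```

View pics/k.png

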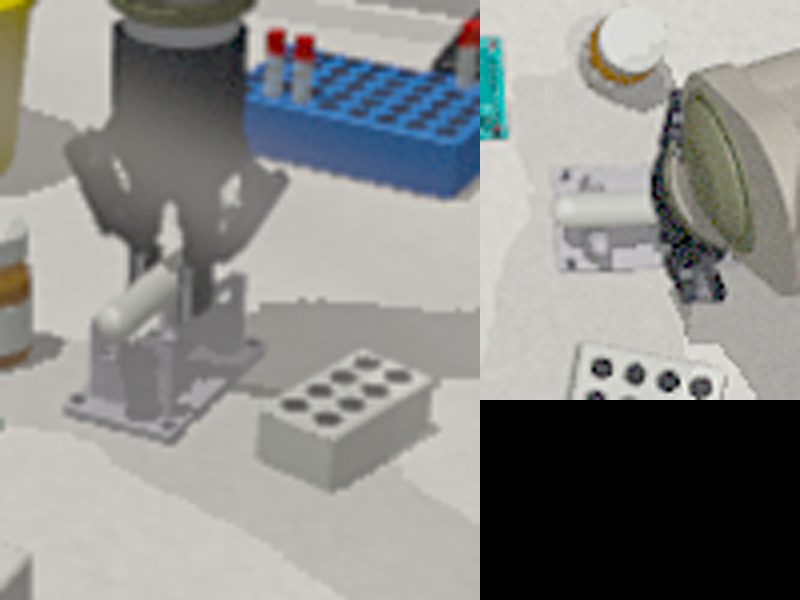

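The tube is lined up with the notches, about 13 mm above its resting height, with the round end at side px (178, 333). I'll lower it gently.

Call:
{"api": "jog_arm", "payload": {
  "targets": [
    [[0,0,0.01],0],
    [[0,0,0.02],0],
    [[0,0,0.03],0],
    [[0,0,0.035],0],
    [[0,0,0.035],0]
  ]
}}

```text
clock: 18.3
eef_pos: [0.524, -0.2224, 0.0078]
orientation: [-180.0, -0.0, 91.2]
contact_force: [0.3, 0.8, -0.1]
gripper_width: 0.021
grasp_force: 24.5
```

Call:
{"api": "jog_arm", "payload": {
  "targets": [
    [[0,0,0.004],0],
    [[0,0,0.008],0],
    [[0,0,0.008],0],
    [[0,0,0.008],0]
  ]
}}

```text
clock: 18.63
eef_pos: [0.5242, -0.2224, 0.0058]
orientation: [-180.0, -0.0, 91.2]
contact_force: [-0.2, 0.5, -0.5]
gripper_width: 0.0213
grasp_force: 24.5
```

Call:
{"api": "jog_arm", "payload": {
  "targets": [
    [[0,0,0.004],0],
    [[0,0,0.008],0],
    [[0,0,0.008],0],
    [[0,0,0.008],0]
  ]
}}

```text
clock: 18.97
eef_pos: [0.5239, -0.2226, 0.0049]
orientation: [180.0, 0.1, 91.2]
contact_force: [-6.3, 0.4, 20.2]
gripper_width: 0.0213
grasp_force: 26.3
```

Call:
{"api": "jog_arm", "payload": {
  "targets": [
    [[0,0,0.004],0],
    [[0,0,0.006],0],
    [[0,0,0.006],0],
    [[0,0,0.006],0]
  ]
}}

```text
clock: 19.3
eef_pos: [0.5239, -0.2227, 0.0039]
orientation: [180.0, 0.1, 91.2]
contact_force: [-8.1, 1.6, 29.3]
gripper_width: 0.0211
grasp_force: 27.6
```

The tube is seated in the notches. I'll relieve the load, open and retreat upward.

Call:
{"api": "jog_arm", "payload": {
  "targets": [
    [[0,0,-0.006],0],
    [[0,0,-0.006],0],
    [[0,0,-0.006],0]
  ]
}}

```text
clock: 19.55
eef_pos: [0.524, -0.2227, 0.0042]
orientation: [-180.0, 0.0, 91.2]
contact_force: [-4.9, 1.0, 13.0]
gripper_width: 0.0212
grasp_force: 26.2
```

Call:
{"api": "jog_arm", "payload": {
  "targets": [
    [[0,0,0],0],
    [[0,0,0],0],
    [[0,0,0],0],
    [[0,0,0],0],
    [[0,0,0],0]
  ],
  "grip": 0.6
}}

```text
clock: 19.97
eef_pos: [0.5242, -0.2224, 0.0032]
orientation: [-180.0, -0.0, 91.2]
contact_force: [0.7, 0.6, 0.1]
gripper_width: 0.0511
grasp_force: 0.0
```

Call:
{"api": "jog_arm", "payload": {
  "targets": [
    [[0,0,-0.03],0],
    [[0,0,-0.08],0],
    [[0,0,-0.15],0],
    [[0,0,-0.25],0],
    [[0,0,-0.37],0],
    [[0,0,-0.5],0],
    [[-0.12,0,-0.6],0],
    [[-0.24,0,-0.6],0],
    [[-0.37,0,-0.6],0],
    [[-0.5,0,-0.6],0],
    [[-0.6,0,-0.6],0],
    [[-0.6,0,-0.6],0]
  ]
}}

```text
clock: 20.97
eef_pos: [0.5259, -0.4104, 0.1833]
orientation: [-180.0, 0.2, 90.8]
contact_force: [-0.4, -1.2, -0.4]
gripper_width: 0.0513
grasp_force: 0.0
```

Run:
```python
from h import *
np.set_printoptions(precision=4,suppress=True)
D={}
I,D["side"]=snapshot("side");T,D["top"]=snapshot("top")
for n in D:
  for r in silhouettes(n,"tube"):
    P=cloud(n,D[n],r["region"]);m=np.median(P,0)
    if m[1]<-.1:
      k=P[P[:,2]>.05];u=np.linalg.svd(k-k.mean(0))[2][0];print(n,round(r["conf"],2),m,u,np.percentile(k,[1,99],axis=0))
print("timer mark",[ (n,[(r["pixel"],r["conf"]) for r in pinpoint(n,"timer_knob_mark")]) for n in D])
g=lambda i:(255*(i/255.)**.5).astype(np.uint8)
o=np.zeros((600,800,3),np.uint8);o[:330,:400]=cv2.resize(g(I[130:230,290:410]),(400,330),interpolation=cv2.INTER_CUBIC)
o[:330,400:]=cv2.resize(g(T[140:260,360:500]),(400,330),interpolation=cv2.INTER_CUBIC)
o[330:,:400]=cv2.resize(g(T[115:210,165:310]),(400,270),interpolation=cv2.INTER_CUBIC)
o[330:,400:]=cv2.resize(g(I[200:300,110:260]),(400,270),interpolation=cv2.INTER_CUBIC)
cv2.imwrite("pics/l.png",o)
```

```text
side 0.68 [ 0.5187 -0.2305  0.0643] [-0.0197  0.9997 -0.0135] [[ 0.5119 -0.307   0.053 ]
 [ 0.5344 -0.1451  0.0709]]
top 0.89 [ 0.524  -0.2328  0.0646] [-0.0167  0.9999 -0.0035] [[ 0.5134 -0.3078  0.0545]
 [ 0.5363 -0.1462  0.0711]]<stdin>:9: RuntimeWarning: Mean of empty slice.
  ret = um.true_divide(
Traceback (most recent call last):
IndexError: index -1 is out of bounds for axis 0 with size 0
```

The tube lies level in the notches and centred: it spans y -0.307 to -0.146, with its top at z 0.068. My picture budget is used up, so I'll check knob angle and bystanders by numbers.

Run:
```python
from h import *
np.set_printoptions(precision=4,suppress=True)
D={}
I={}
for n in C: I[n],D[n]=snapshot(n)
for q in "timer_knob_mark small_rack bottle mouse".split():
    for n in C: print(q,n,[(np.round(r["pixel"],1).tolist(),round(r["conf"],2)) for r in pinpoint(n,q)[:2]])
t0=cv2.imread("pics/top0.png")
df=cv2.absdiff(t0,I["top"]).max(2)
for nm,(a,b,c,e) in dict(timer=(160,183,188,212),mouse=(112,156,185,215),rack=(222,254,378,424),bottle=(138,168,382,410)).items(): print(nm,df[a:b,c:e].mean().round(1),(df[a:b,c:e]>60).sum())
W=np.array([.5264,.2253]);th=np.deg2rad(185.05)
R=np.array([[np.cos(th),-np.sin(th)],[np.sin(th),np.cos(th)]]);N=np.array([-.53,0,.848]);U=np.array([.848,0,.53]);O=np.array([-.107,0,.025])
for n in C:
  for r in silhouettes(n,"heat_knob")[:1]:
    K=cloud(n,D[n],r["region"]);K=np.c_[(K[:,:2]-W)@R,K[:,2]]-O;b=(K@N>.036)&(K@N<.05)
    k=np.c_[K[b,1],K[b]@U]*1000;u=np.linalg.svd(k-k.mean(0))[2][0];print(n,r["conf"],b.sum(),k.mean(0),u,"bar acw from downslope",np.rad2deg(np.arctan2(-u[0],-u[1]))%180,"want 135")
```

```text
timer_knob_mark side [([258.3, 189.1], 0.46), ([183.2, 307.0], 0.34)]
timer_knob_mark top [([168.9, 202.4], 0.7)]
small_rack side [([197.0, 382.5], 0.8), ([277.9, 242.2], 0.29)]
small_rack top [([236.2, 399.1], 0.86), ([156.0, 392.9], 0.24)]
bottle side []
bottle top [([153.1, 392.3], 0.9)]
mouse side [([277.5, 152.9], 0.73)]
mouse top []
timer 6.8 0
mouse 7.4 0
rack 9.9 0
bottle 5.6 0
side 0.72 37 [54.917  65.5757] [-0.7411  0.6714] bar acw from downslope 132.17870565540048 want 135
top 0.56 93 [63.1327 58.7497] [-0.718  0.696] bar acw from downslope 134.10853325891557 want 135
```

The bar sits at about 134°, matching the 135° off stop, and the bystanders' pixels are unchanged. I'll hand the job in.

```bash
python3 -c "
from cell import manip
print(manip.job_done())"
```

```text
the job is handed in; nothing more can be done
None
```

The job is handed in: the heat knob is at its off stop, the tube lies level and centred in the aluminium stand's notches, and the timer, rack, jar and mouse have not moved in the top view.

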